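Tuck the second square bar under the keeper's spring arm

TASK

Put the loose square steel bar away in the bar keeper: lay it on top of the square bar already in there, tucked under the spring arm and pushed fully home against the end stop. The first bar must stay home underneath it; leave the flat parallel and the feeler gauge where they lie.

Things in the scene. Friction and masses are not known exactly. Their poses are not given: they have to be found in the camera images.
- keeper: Bar keeper bolted to the bench: grey plate (x -70 to 130, y -38 to 38, top at z 8 mm) with a channel, end stop and spring arm. Origin: on the bench, mid-channel, below the centre of a bar that is home. x points along the channel, the way bars go in, z up. Only the first bar stands on the plate at x below -24. At the back two ears (x 97 to 123, up to z 61) carry the arm's hinge pin at x 110, z 50.
- channel_mouth (a point): Middle of the channel's front end, at keeper x -8, y 0, z 24 mm; axes as the keeper's. The steel cheeks stand at y +-10 to +-16 from keeper x 10 to 50, z 8 to 38; before them the mouth flares out to about y +-18 at x -8.
- stop_face (a point): Middle of the end stop's face, at keeper x 50, y 0, z 24 mm (the face spans z 8 to 31).
- hold_arm (a joint): Spring arm, polished, slippery bent strip 12 mm wide, hinged at the back, reaching to the mouth. rad: 0 with its shoe on one bar, grows as it rises, about 0.19 on two bars. Shoe at keeper x 28; before it a 24 degree lead-in ramp rises to the tip. The spring presses 2 to 3 N. A bar slid in on the first bar lifts the arm by the ramp; this takes 5 to 15 N. Lifted and let go, it springs down.
- ramp_tip (a point): The free front end of the arm's lead-in ramp, 12 mm wide. With one bar in the keeper it is at keeper x = -22, its underside at z = 45 (the top face of the second bar on the pile is at z = 40); with two bars it is about 26 mm higher.
- home (a point): Where the centre of the second bar belongs: fixed to the keeper, at keeper x = 0, y = 0, z = 32 mm; its axes are the keeper's.
- bar_center (a point): Centre of the loose square bar: dark ground steel, 16 x 100 x 16 mm, 0.2 kg, lying flat on the bench. Its own y is its long axis (either end may go in first), z up. In the keeper its long axis lies along the keeper's x.
- bar_low_center (a point): Centre of the first square bar, the same 16 x 100 x 16 mm, lying in the keeper's channel with its front end at the end stop (its centre at keeper x = 0, z = 16, long axis along keeper x), under the arm's shoe. It is loose and its top is at keeper z = 24; its back 50 mm stick out of the channel to keeper x = -50.
- parallel_center (a point): Centre of a flat ground steel parallel, 12 x 90 x 18 mm, lighter grey and thinner than the bar, long axis y; lies on the bench near the loose bar; not needed.
- feelers_center (a point): Centre of a closed feeler gauge, 14 x 100 x 12 mm with a slotted side, long axis y; lies on the bench near the loose bar; not needed.
There are look-alikes about, which are no part of the job. What is shaped like the part that bears bar_low_center but green or red is not meant.

How it is judged:
By the outcome, as a careful person would: the job done as asked, in the order asked, and still so for the second after the job is handed in, with the robot touching nothing.
It also fails if it takes over 46 s, if anything falls off the work surface, if the arm or the gripper's body presses on something with over 40 N, if the wrist force passes 120 N, or if a joint passes its speed limit or range.

ROBOT

A 7-joint arm with a two-finger parallel gripper is mounted at the origin on a cart in front of the work surface, level with it; the furniture and walls round the work are solid. World frame = base frame: x ahead of the robot, y to its left, z up, the work surface at z = 0. Lengths are in mm, angles in rad, forces in N, time in s.
With the tool pointing down it reaches from about 425 to 875 mm from the base axis. Payload 8.4 kg.
Tool frame: the origin (TCP) lies on the centre line of the jaws, within the pads' length; the fingertips stand 8 mm ahead of it and the grasp point (between the pads) lies 11 mm behind it; z points along the fingers, y is the direction in which the jaws open and shut (so a half turn about z gives the same grasp; the last joint's range is limited). The gripper opens to 87 mm and grips with 3 to 60 N. Pads are 19 mm wide; open, the fingers measure 117 mm over their backs; the gripper's body (75 mm by 190 mm) begins 51 mm behind the grasp point.
Start: joints at [1.075, 0.333, 0.04, 1.465, -0.013, 1.343, -0.059], TCP at [251.18, -599.477, 230.546] pointing down, gripper open.
Joint ranges: [-2.58, 2.58], [-0.38, 2.09], [-1.3, 1.39], [0.25, 2.4], [-1.5, 4.64], [0.08, 2.09], [-2.65, 2.65]. Speed limits (rad/s): [2.22, 2.22, 2.79, 2.79, 3.14, 3.14, 3.14].

INTERFACE

Orientations are given as [roll, pitch, yaw] about the fixed x, y, z axes, in that order (R = Rz(yaw) Ry(pitch) Rx(roll)).
In Python, from workcell import telemetry, viewer, ticket gives the robot as it stands. The module is installed in compiled form; this text tells all that it offers.
- The arm moves only by the tool arm_command, never from a script. Its argument "increments" is a list of rows, each a list of 7 numbers: the opening, from 0 (shut) to 1 (fully open), then the shift along the tool's x, y, z in mm, then the turn, a rotation vector about the tool's x, y, z in degrees. A call has 1 to 20 rows; each row shifts and turns the commanded pose from where the row before left it, along the tool's axes as they then stand; what a row does not reach is not made up. A row lasts 1/12 s, in which the tool goes at most 41.7 mm and 7.16 degrees, less where a joint would pass 70% of its speed; a pose out of reach is approached as far as the arm can. A call is refused whole if a number of a shift passes 41.7 or a number of a turn 7.16, either way. A call with a gripper value outside its range is refused whole. The fingers move at their own pace and stop on an object; "force" is the grip in N (left out, the last holds). Time passes only in rows, so rows that do not move let the fingers close. It gives the time, the measured TCP pose, the force and the opening at its end, in the units of the state.
- telemetry.observe(): the state, without advancing time (a new reading comes with each control period).
- viewer.read_camera(name): name is "scene" or "top" or "wrist"; returns the picture (480x640x3 uint8, red, green, blue); there is no depth.
- viewer.camera_model(name): a dict with "fovy" (degrees; the focal length in pixels is half the picture's height over the tangent of half this angle, whatever the lens; pixels are square), "cx", "cy" (the principal point, pixels), "dist_coeffs" ([k1, k2, p1, p2, k3] as OpenCV has them; the pictures are not rectified), "world_from_camera" (4x4, takes a point from camera to world coordinates); the wrist camera has in their place "tool_from_camera" (4x4, takes a point from camera to tool coordinates, whose origin is the TCP and whose axes are the flange's). Camera axes: x right, y up, looking along -z (the intrinsics and any distortion apply to the point x, -y, -z); pixel columns grow to the right and rows downward; lengths in mm; the calibration is good to about 2 mm. A picture is of the moment at which its call begins: read the wrist's pose just before it. camera_model takes no time and is no camera call.
- ticket.close_job(): hands the job in, once; it reports no verdict.
The state is a dict: "clock": time; "q": joint angles; "dq": joint speeds; "effort": joint torques, N m; "tool_pos": TCP position; "ee_rot": TCP orientation; "wrist_force": force on the tool from outside, world axes, zero at the start; "ft_torque": the same for the moment, N m; "grip_width": finger opening in mm.
Only numpy, scipy, OpenCV 4.12 (cv2) and the standard library are available. Lean on these libraries where they do the work, as an engineer would, in place of code of your own. Each camera call takes 0.05 s, during which the arm holds its last target.

## Working session

There is one attempt and no reset: what is moved stays moved. The work goes in short steps, Python scripts to look and compute and a tool call to move; the robot and the scene stay as the last step left them, time stands still between calls to the robot, and variables do not carry over. Pictures are saved under pics/ and viewed, and the job is handed in when it is done.

Besides the shell and the picture viewer there is one more tool, called after ">>>" by a JSON object that holds its "fn" and its "kwargs". arm_command: Moves the arm, as the interface text tells. Its arguments: {"type":"object","properties":{"increments":{"type":"array","items":{"type":"array","items":{"type":"number"}}},"force":{"type":"number"}},"required":["increments"]}

```bash
mkdir -p pics; cat > h.py <<'E'
import numpy as np, cv2
from workcell import telemetry, viewer, ticket
from scipy.spatial.transform import Rotation as R
def K(m):
    f=240/np.tan(np.radians(m['fovy'])/2)
    return np.array([[f,0,m['cx']],[0,f,m['cy']],[0,0,1.]]), np.array(m['dist_coeffs'],float)
def TT(s):
    T=np.eye(4); T[:3,:3]=R.from_euler('xyz',s['ee_rot']).as_matrix(); T[:3,3]=s['tool_pos']; return T
def wfc(name,s=None):
    m=viewer.camera_model(name)
    if name=='wrist':
        return m,TT(s or telemetry.observe())@np.array(m['tool_from_camera'])
    return m,np.array(m['world_from_camera'])
def rays(m,W,px):
    k,d=K(m); u=cv2.undistortPoints(np.array(px,float).reshape(-1,1,2),k,d).reshape(-1,2)
    v=np.c_[u[:,0],-u[:,1],-np.ones(len(u))]@W[:3,:3].T
    return W[:3,3],v/np.linalg.norm(v,axis=1)[:,None]
def plane(m,W,px,z):
    o,v=rays(m,W,px); return o+v*((z-o[2])/v[:,2])[:,None]
def proj(m,W,P):
    k,d=K(m); c=(np.atleast_2d(P)-W[:3,3])@W[:3,:3]; c=c*[1,-1,-1]
    return cv2.projectPoints(c.reshape(-1,1,3),np.zeros(3),np.zeros(3),k,d)[0].reshape(-1,2)
def tri(os,vs):
    A=sum(np.eye(3)-np.outer(v,v) for v in vs); b=sum((np.eye(3)-np.outer(v,v))@o for o,v in zip(os,vs)); return np.linalg.solve(A,b)
def snap(name,fn):
    s=telemetry.observe(); im=viewer.read_camera(name); cv2.imwrite('pics/'+fn,im[:,:,::-1]); return s,im
E
python3 - <<'E'
from h import *
np.set_printoptions(suppress=True,precision=2)
for n in['scene','top','wrist']:
    s,_=snap(n,n+'0.png'); m=viewer.camera_model(n); print(n,m)
print(s)
E
```

```text
scene {'fovy': 53.1518566056262, 'cx': 324.11420466600396, 'cy': 233.81825879081063, 'dist_coeffs': array([-0.,  0.,  0.,  0.,  0.]), 'world_from_camera': array([[ -0.58,   0.54,  -0.61, -63.32],
       [ -0.81,  -0.38,   0.44, 443.53],
       [  0.  ,   0.75,   0.66, 719.68],
       [  0.  ,   0.  ,   0.  ,   1.  ]])}
top {'fovy': 48.06992031075606, 'cx': 319.26255788874454, 'cy': 233.6946639826001, 'dist_coeffs': array([-0.05,  0.  ,  0.  ,  0.  ,  0.  ]), 'world_from_camera': array([[  -0.03,    1.  ,   -0.06,  483.63],
       [  -1.  ,   -0.03,   -0.02,   -3.92],
       [  -0.02,    0.06,    1.  , 1477.13],
       [   0.  ,    0.  ,    0.  ,    1.  ]])}
wrist {'fovy': 71.03721438346729, 'cx': 317.4517894817492, 'cy': 245.06315796508332, 'dist_coeffs': array([-0.07,  0.  ,  0.  ,  0.  ,  0.  ]), 'tool_from_camera': array([[   0.  ,    0.95,    0.3 ,   82.6 ],
       [   1.  ,   -0.  ,    0.  ,    0.37],
       [   0.  ,    0.3 ,   -0.95, -153.97],
       [   0.  ,    0.  ,    0.  ,    1.  ]])}
{'clock': 0.1, 'q': array([ 1.07,  0.33,  0.04,  1.47, -0.01,  1.34, -0.06]), 'dq': array([ 0., -0., -0., -0.,  0.,  0., -0.]), 'effort': array([  0.  , -65.78,   1.34, -40.47,  -0.06,   0.04,   0.  ]), 'tool_pos': array([ 251.01, -599.14,  229.76]), 'ee_rot': array([-3.14,  0.  ,  0.4 ]), 'wrist_force': array([-0.55, -0.31,  0.43]), 'ft_torque': array([-0.02,  0.01, -0.01]), 'grip_width': 87.29894571880149}
```

View pics/scene0.png

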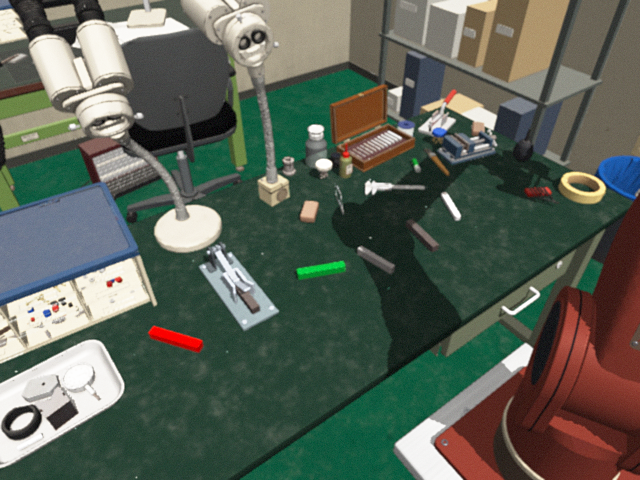

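View pics/top0.png

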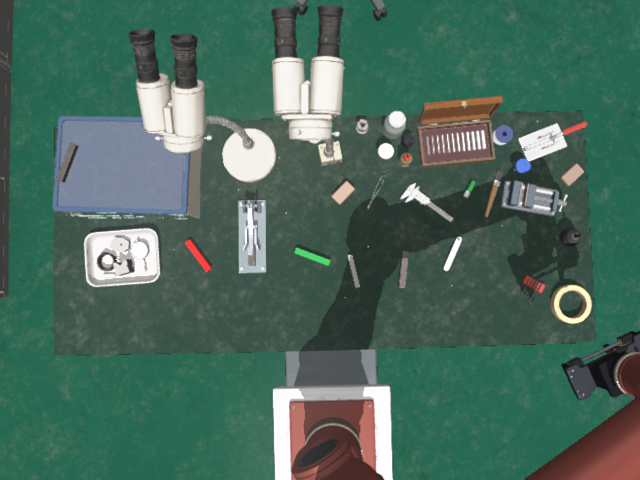

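View pics/wrist0.png

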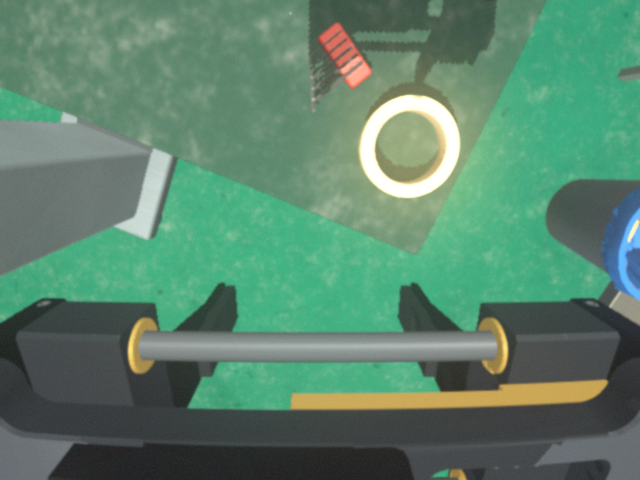

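```bash
python3 - <<'E'
import cv2,numpy as np
a=cv2.imread('pics/scene0.png');b=cv2.imread('pics/top0.png')
c=cv2.resize(a[185:285,340:480],None,fx=5,fy=5,interpolation=cv2.INTER_CUBIC)
d=cv2.resize(b[225:300,330:470],None,fx=5,fy=5,interpolation=cv2.INTER_CUBIC)
cv2.imwrite('pics/c1.png',cv2.resize(np.vstack([c,d[:375]]),(480,600)))
c=cv2.resize(a[235:335,190:290],(400,400),interpolation=cv2.INTER_CUBIC)
d=cv2.resize(b[180:280,205:305],(400,400),interpolation=cv2.INTER_CUBIC)
cv2.imwrite('pics/c2.png',np.hstack([c,d]))
E
```

```text
(no output)
```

View pics/c1.png

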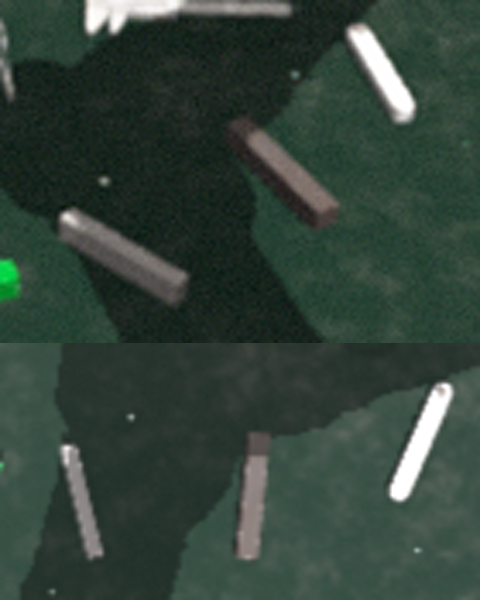

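View pics/c2.png

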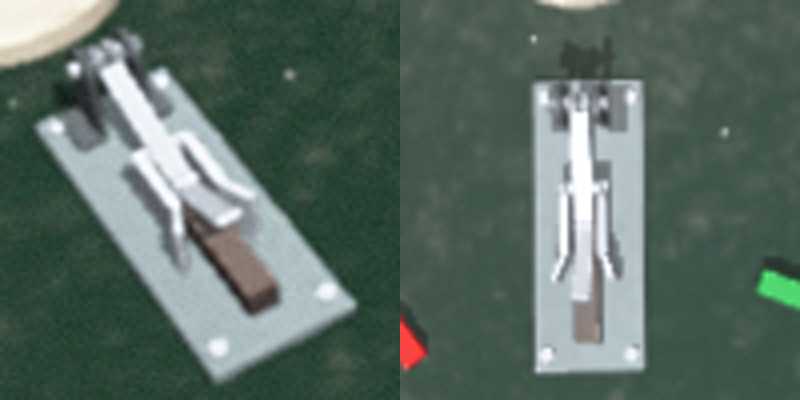

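```bash
python3 - <<'E'
from h import *
np.set_printoptions(suppress=True,precision=1)
mt,Wt=wfc('top'); ms,Ws=wfc('scene')
a=cv2.imread('pics/top0.png'); s=cv2.imread('pics/scene0.png')
hsv=cv2.cvtColor(a,cv2.COLOR_BGR2HSV)
# bar via crop mask: redder than bench
def comp(im,x0,y0,x1,y1):
    c=im[y0:y1,x0:x1].astype(int); m=((c[:,:,2]-c[:,:,1])>-3).astype(np.uint8); 
    cs,_=cv2.findContours(m,cv2.RETR_EXTERNAL,cv2.CHAIN_APPROX_NONE); k=max(cs,key=cv2.contourArea)
    return cv2.minAreaRect(k+np.array([x0,y0]))
for n,b in [('bar',(385,240,425,295)),('left',(340,240,370,295))]:
    r=comp(a,*b); bx=cv2.boxPoints(r); P=plane(mt,Wt,bx,16); print(n,r,P[:,:2].round(0).tolist(), P.mean(0))
    L=[np.linalg.norm(P[i]-P[(i+1)%4]) for i in range(4)]; print(L)
    print(proj(ms,Ws,P))
# keeper plate corners in top (crop2 scale 4)
pk=np.array([[533,80],[643,80],[645,371],[534,372]])-[400,0]
pk=pk/4+[205,180]-0.375
P=plane(mt,Wt,pk,8); print(P); print([np.linalg.norm(P[i]-P[(i+1)%4]) for i in range(4)])
print(proj(ms,Ws,P))
ps=np.array([[157,68],[357,303],[217,383],[35,124]])/4+[190,235]
Q=plane(ms,Ws,ps,8); print(Q)
E
```

```text
bar ((403.0753173828125, 268.9595642089844), (7.0632781982421875, 36.69112014770508), 5.440331935882568) [[417.0, -190.0], [515.0, -203.0], [513.0, -222.0], [414.0, -209.0]] [ 464.7 -205.9   16. ]
[np.float64(99.22975387264367), np.float64(19.142403681692628), np.float64(99.22423991800216), np.float64(19.079109959862752)]
[[432.3 246.9]
 [405.4 221. ]
 [412.1 218.5]
 [439.3 244.1]]
left ((353.1470642089844, 270.5882263183594), (34.1975212097168, 4.850711822509766), 75.96376037597656) [[508.0, -54.0], [510.0, -67.0], [420.0, -87.0], [417.0, -74.0]] [463.9 -70.7  16. ]
[np.float64(13.156739690678542), np.float64(92.38451266207052), np.float64(13.115368118796827), np.float64(92.38265703660102)]
[[356.8 248.5]
 [360.6 245.4]
 [395.5 265.7]
 [391.8 269.1]]
[[667.  240.2   8. ]
 [664.8 164.2   8. ]
 [465.1 167.1   8. ]
 [466.4 243.2   8. ]]
[np.float64(76.01613238056937), np.float64(199.67008796978595), np.float64(76.1221348438497), np.float64(200.66333160403596)]
[[199.  265. ]
 [232.  251.1]
 [279.6 310.2]
 [243.9 328.6]]
[[665.7 170.3   8. ]
 [464.4 168.2   8. ]
 [461.7 244.9   8. ]
 [664.7 241.8   8. ]]
```

>>> {"fn": "arm_command", "kwargs": {"increments": [[1, 15, -12, 0, 0, 0, 0], [1, 29, -23, 0, 0, 0, 0], [1, 29, -23, 0, 0, 0, 0], [1, 29, -23, 0, 0, 0, 0], [1, 29, -23, 0, 0, 0, 0], [1, 29, -23, 0, 0, 0, 0], [1, 29, -23, 0, 0, 0, 0], [1, 29, -23, 0, 0, 0, 0], [1, 29, -23, 0, 0, 0, 0], [1, 29, -23, 0, 0, 0, 0], [1, 29, -23, 0, 0, 0, 0], [1, 29, -23, 0, 0, 0, 0], [1, 29, -23, 0, 0, 0, 0], [1, 0, 0, 0, 0, 0, 6], [1, 0, 0, 0, 0, 0, 6], [1, 0, 0, 0, 0, 0, 6], [1, 0, 0, 0, 0, 0, 6], [1, 0, 0, 0, 0, 0, 6], [1, 0, 0, 0, 0, 0, 0]]}}

```text
clock: 1.73
tool_pos: [474.5, -193.5, 230.4]
ee_rot: [-3.141, 0.0, -0.132]
wrist_force: [0.7, 0.0, 0.4]
grip_width: 87.0
```

```bash
python3 - <<'E'
from h import *
s,_=snap('wrist','w1.png'); np.savez('w1.npz',T=TT(s))
E
```

```text
(no output)
```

View pics/w1.png

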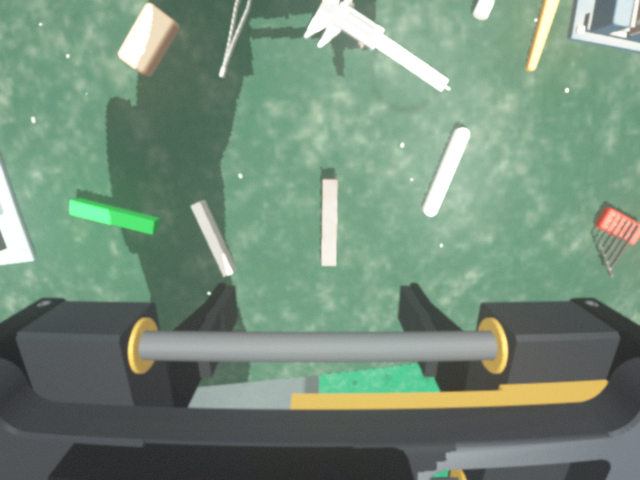

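```bash
python3 - <<'E'
from h import *
np.set_printoptions(suppress=True,precision=1)
a=cv2.imread('pics/w1.png'); cv2.imwrite('pics/c3.png',cv2.resize(a[115:285,185:480],(800,461),interpolation=cv2.INTER_CUBIC))
m=viewer.camera_model('wrist'); W=np.load('w1.npz')['T']@np.array(m['tool_from_camera'])
hsv=cv2.cvtColor(a,cv2.COLOR_BGR2HSV)
for n,b in [('bar',(305,150,355,285)),('left',(185,190,245,285)),('white',(415,115,480,225))]:
    x0,y0,x1,y1=b; c=a[y0:y1,x0:x1].astype(int); mk=((c[:,:,2]-c[:,:,1])>-8).astype(np.uint8)
    cs,_=cv2.findContours(mk,cv2.RETR_EXTERNAL,cv2.CHAIN_APPROX_NONE); k=max(cs,key=cv2.contourArea)
    r=cv2.minAreaRect(k+np.array([x0,y0])); 
    for z in (12,16,18):
        P=plane(m,W,cv2.boxPoints(r),z); L=[np.linalg.norm(P[i]-P[i-1]) for i in (1,2)]
        print(n,r[0],z,P.mean(0),np.array(L))
E
```

```text
bar (328.7318115234375, 221.50335693359375) 12 [ 464.8 -205.2   12. ] [101.9  17.1]
bar (328.7318115234375, 221.50335693359375) 16 [ 465.8 -205.2   16. ] [100.8  16.9]
bar (328.7318115234375, 221.50335693359375) 18 [ 466.3 -205.2   18. ] [100.2  16.8]
left (213.4417724609375, 238.0718994140625) 12 [463.4 -70.7  12. ] [18.2 92.2]
left (213.4417724609375, 238.0718994140625) 16 [464.4 -72.1  16. ] [18.  91.2]
left (213.4417724609375, 238.0718994140625) 18 [464.9 -72.9  18. ] [17.9 90.7]
white (446.0731201171875, 171.3233642578125) 12 [ 504.9 -339.9   12. ] [100.6  18.3]
white (446.0731201171875, 171.3233642578125) 16 [ 505.4 -338.5   16. ] [99.5 18.1]
white (446.0731201171875, 171.3233642578125) 18 [ 505.7 -337.8   18. ] [99. 18.]
```

View pics/c3.png

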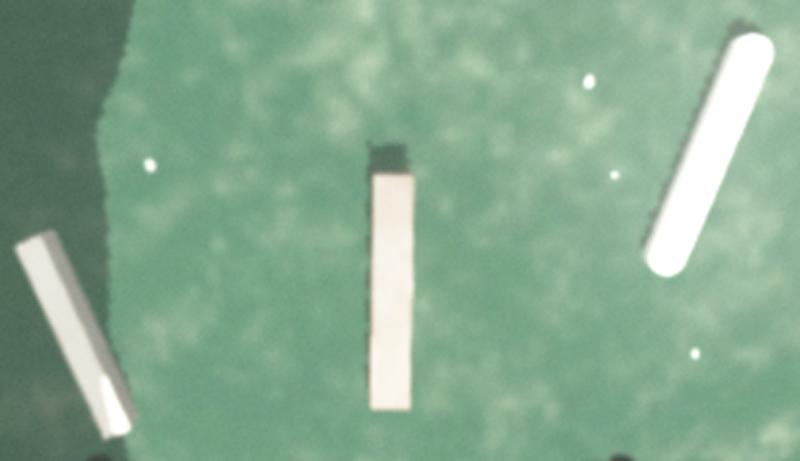

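```bash
python3 - <<'E'
from h import *
np.set_printoptions(suppress=True,precision=2)
a=cv2.imread('pics/w1.png')
m=viewer.camera_model('wrist'); T=np.load('w1.npz')['T']; W=T@np.array(m['tool_from_camera'])
x0,y0,x1,y1=(305,165,355,285); c=a[y0:y1,x0:x1].astype(int); mk=((c[:,:,2]-c[:,:,1])>-8).astype(np.uint8)
cs,_=cv2.findContours(mk,cv2.RETR_EXTERNAL,cv2.CHAIN_APPROX_NONE); k=max(cs,key=cv2.contourArea)
bx=cv2.boxPoints(cv2.minAreaRect(k+np.array([x0,y0])));P=plane(m,W,bx,16);print(bx,P)
d=max([P[1]-P[0],P[2]-P[1]],key=np.linalg.norm);print(np.degrees(np.arctan2(d[1],d[0])))
s,im=snap('scene','scene1.png')
ms,Ws=wfc('scene'); print(proj(ms,Ws,P))
cv2.imwrite('pics/c4.png',cv2.resize(im[195:270,380:480,::-1],(800,600),interpolation=cv2.INTER_CUBIC))
E
```

```text
[[320.3  264.98]
 [321.57 177.81]
 [337.16 178.03]
 [335.9  265.2 ]] [[ 417.18 -189.38   16.  ]
 [ 516.94 -203.72   16.  ]
 [ 514.5  -220.44   16.  ]
 [ 414.51 -207.44   16.  ]]
-8.18034210691307
[[431.92 246.9 ]
 [405.1  220.43]
 [411.16 218.29]
 [438.74 244.28]]
```

View pics/c4.png

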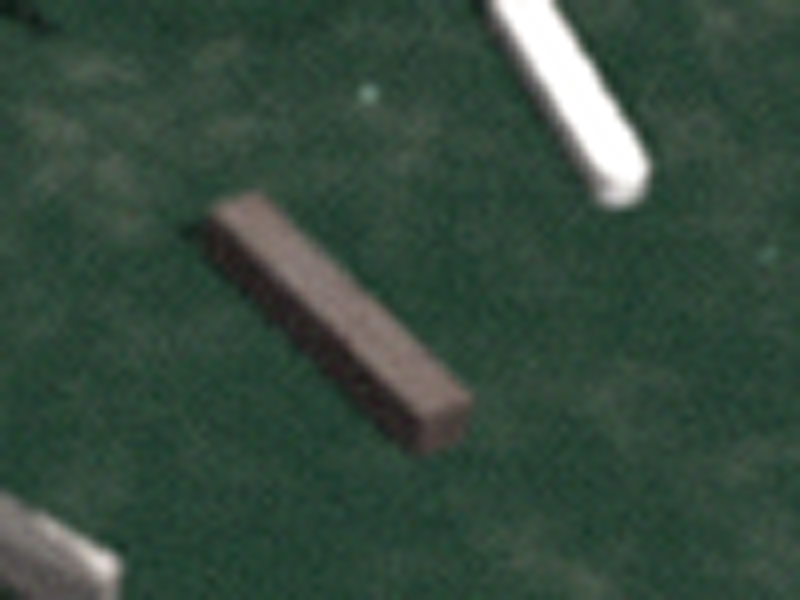

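```bash
python3 - <<'E'
from h import *
np.set_printoptions(suppress=True,precision=2)
m=viewer.camera_model('wrist'); T=np.load('w1.npz')['T']; W=T@np.array(m['tool_from_camera'])
ms,Ws=wfc('scene')
w=[[320.3,265],[321.6,177.8],[337.2,178],[335.9,265.2]]
sc=[[432.5,246.9],[406.2,221.2],[412.7,218.7],[438.7,245]]
o1,v1=rays(m,W,w);o2,v2=rays(ms,Ws,sc)
P=np.array([tri([o1,o2],[v1[i],v2[i]]) for i in range(4)]);print(P,P.mean(0))
# target grasp: 28mm back of centre
c=np.array([465.8,-205.2]);y=np.radians(-7.9);g=c-28*np.array([np.cos(y),np.sin(y)]);print(g)
d=np.r_[g,60]-T[:3,3];print(T[:3,:3].T@d, telemetry.observe()['ee_rot'])
E
```

```text
[[ 416.73 -189.8    16.04]
 [ 515.83 -204.66   14.09]
 [ 513.19 -221.78   15.03]
 [ 413.98 -207.35   14.36]] [ 464.93 -205.9    14.88]
[ 438.07 -201.35]
[-35.04  12.58 170.38] [-3.14  0.   -0.12]
```

>>> {"fn": "arm_command", "kwargs": {"increments": [[0.5, -5, 2, 10, 0, 0, 0.5], [0.5, -6, 2, 30, 0, 0, 0], [0.5, -6, 2, 30, 0, 0, 0], [0.5, -6, 2, 30, 0, 0, 0], [0.5, -6, 2, 30, 0, 0, 0], [0.5, -6, 2, 30, 0, 0, 0], [0.5, 0, 0.5, 10, 0, 0, 0], [0.5, 0, 0, 0, 0, 0, 0]]}}

```text
clock: 2.5
tool_pos: [435.9, -200.7, 58.0]
ee_rot: [-3.14, 0.005, -0.135]
wrist_force: [-0.5, -0.2, 0.1]
grip_width: 46.1
```

```bash
python3 - <<'E'
from h import *
np.set_printoptions(suppress=True,precision=2)
s,_=snap('wrist','w2.png'); print(s['tool_pos'],s['ee_rot'],s['wrist_force'],s['grip_width'])
m,W=wfc('wrist',s)
T=TT(s); y=np.radians(-7.8);u=np.array([np.cos(y),np.sin(y)]);n=np.array([-u[1],u[0]]);c=np.array([465.3,-205.5])
print(proj(m,W,[np.r_[c+a*50*u+b*8*n,16] for a in(1,-1) for b in (1,-1)]))
g=c-28*u; print(T[:3,:3].T@(np.r_[g,11]-T[:3,3]))
E
```

```text
[ 435.94 -200.71   58.  ] [-3.14  0.   -0.13] [-0.54 -0.24  0.07] 46.13237836674448
[[304.53 145.39]
 [333.06 145.44]
 [306.07 305.67]
 [330.71 305.72]]
[ 1.97  0.83 46.99]
```

View pics/w2.png

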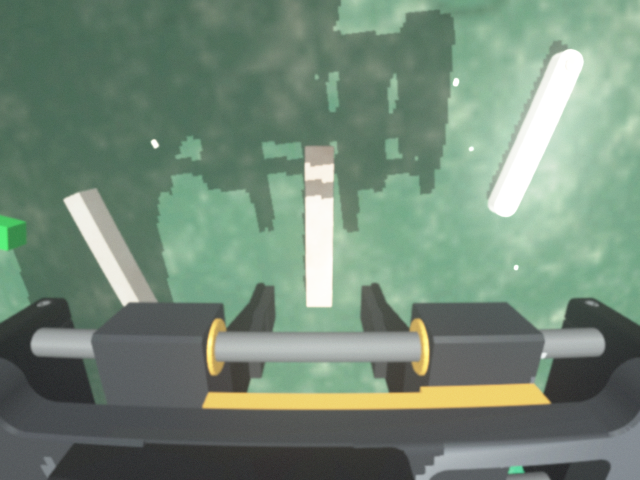

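>>> {"fn": "arm_command", "kwargs": {"increments": [[0.5, 1, 0.5, 10, 0, 0, 0], [0.5, 1, 0.3, 18, 0, 0, 0], [0.5, 0, 0, 14, 0, 0, 0], [0.5, 0, 0, 5, 0, 0, 0], [0.5, 0, 0, 0, 0, 0, 0], [0, 0, 0, 0, 0, 0, 0], [0, 0, 0, 0, 0, 0, 0], [0, 0, 0, 0, 0, 0, 0], [0, 0, 0, 0, 0, 0, 0], [0, 0, 0, 0, 0, 0, 0], [0, 0, 0, 0, 0, 0, 0]], "force": 55}}

```text
clock: 3.47
tool_pos: [440.5, -202.5, 14.0]
ee_rot: [3.141, -0.001, -0.136]
wrist_force: [-0.1, -0.3, 3.7]
grip_width: 15.7
```

>>> {"fn": "arm_command", "kwargs": {"increments": [[0, 0, 0, 0, 0, 0, 0]]}}

```text
clock: 3.55
tool_pos: [440.5, -202.5, 14.0]
ee_rot: [3.141, -0.001, -0.135]
wrist_force: [-1.8, 0.8, 6.3]
grip_width: 15.9
```

```bash
python3 - <<'E'
from h import *
np.set_printoptions(suppress=True,precision=2)
s,_=snap('wrist','w3.png'); print(s['tool_pos'],s['ee_rot'],s['wrist_force'],s['grip_width'],s['ft_torque'],s['dq'])
E
```

```text
[ 440.51 -202.48   14.02] [ 3.14 -0.   -0.14] [-1.79  0.82  6.3 ] 15.930426030253196 [0.16 0.29 0.04] [-0. -0.  0. -0.  0.  0.  0.]
```

View pics/w3.png

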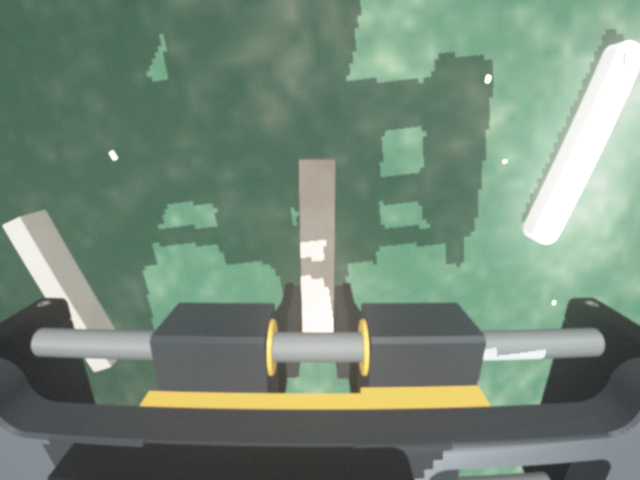

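>>> {"fn": "arm_command", "kwargs": {"increments": [[0.3, 0, 0, 0, 0, 0, 0], [0.3, 0, 0, 0, 0, 0, 0], [0.3, 0, 0, 1.5, 0, 0, 0], [0.3, 0, 0, 1.5, 0, 0, 0], [0.3, 0, 0, 0, 0, 0, 0], [0, 0, 0, 0, 0, 0, 0], [0, 0, 0, 0, 0, 0, 0], [0, 0, 0, 0, 0, 0, 0], [0, 0, 0, 0, 0, 0, 0], [0, 0, 0, 0, 0, 0, 0]], "force": 58}}

```text
clock: 4.43
tool_pos: [440.2, -202.3, 10.5]
ee_rot: [-3.142, 0.0, -0.136]
wrist_force: [0.4, 0.2, -1.2]
grip_width: 15.9
```

>>> {"fn": "arm_command", "kwargs": {"increments": [[0, 0, 0, -5, 0, 0, 0], [0, 0, 0, -15, 0, 0, 0], [0, 0, 0, -30, 0, 0, 0], [0, 0, 0, -30, 0, 0, 0], [0, -3, -15, -30, 0, 0, 0], [0, -5, -30, -30, 0, 0, 0], [0, -6, -36, -10, 0, 0, 0], [0, -6, -36, 0, 0, 0, 0], [0, -6, -36, 0, 0, 0, 0], [0, -6, -36, 0, 0, 0, 0], [0, -6, -36, 0, 0, 0, 0], [0, -6, -36, 0, 0, 0, 0], [0, -6, -36, 0, 0, 0, 0], [0, -6, -36, 0, 0, 0, 0], [0, -6, -36, 0, 0, 0, 0], [0, -5, -30, 0, 0, 0, 0], [0, -2, -20, 0, 0, 0, 0], [0, -1, -10, 0, 0, 0, 0], [0, 0, 0, 0, 0, 0, -7], [0, 0, 0, 0, 0, 0, 0]]}}

```text
clock: 6.1
tool_pos: [428.3, 232.3, 159.9]
ee_rot: [-3.142, 0.001, -0.006]
wrist_force: [0.0, -1.3, -2.6]
grip_width: 16.1
```

```bash
python3 - <<'E'
from h import *
np.set_printoptions(suppress=True,precision=3)
s,_=snap('wrist','w4.png'); print(s['tool_pos'],s['ee_rot'],s['wrist_force'],s['grip_width'],s['dq'].max()); np.savez('w4.npz',T=TT(s))
snap('scene','scene4.png')
E
```

```text
[428.282 232.268 159.89 ] [-3.142  0.001 -0.006] [ 0.031 -1.272 -2.591] 16.08873116044953 0.024914805309954356
```

View pics/w4.png

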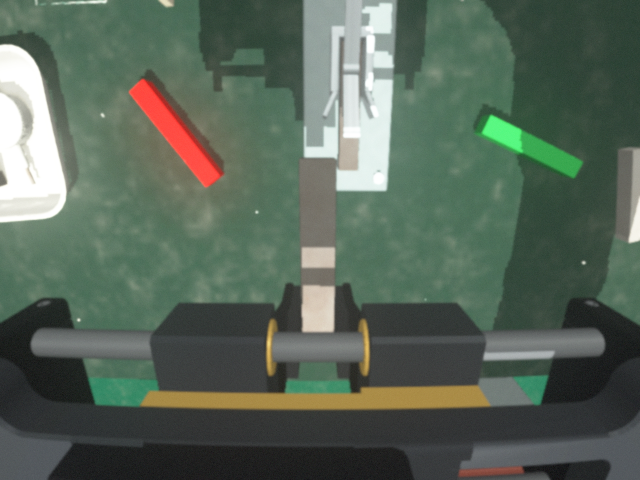

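View pics/scene4.png

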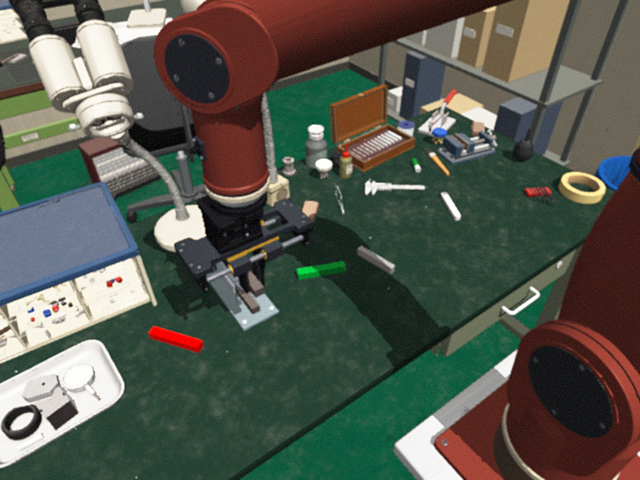

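```bash
python3 - <<'E'
from h import *
np.set_printoptions(suppress=True,precision=2)
m=viewer.camera_model('wrist'); T=np.load('w4.npz')['T']; Cm=np.array(m['tool_from_camera']); W=T@Cm
print(proj(m,Cm,[[75.3,8,-5.5],[75.3,-8,-5.5],[-24.7,8,-5.5],[-24.7,-8,-5.5]]))
# predicted keeper
k=np.array([535.5,203.7]);y=np.radians(-.85);u=np.array([np.cos(y),np.sin(y)]);n=np.array([-u[1],u[0]])
def kp(x,yy,z): return np.r_[k+x*u+yy*n,z]
print(proj(m,W,[kp(-50,8,24),kp(-50,-8,24),kp(-70,38,8),kp(-70,-38,8),kp(-22,6,45),kp(-22,-6,45),kp(-8,18,38),kp(-8,-18,38)]))
a=cv2.imread('pics/w4.png'); cv2.imwrite('pics/c5.png',cv2.resize(a[0:200,290:410],(480,800),interpolation=cv2.INTER_CUBIC)[:, :])
b=cv2.resize(a[80:200,290:410],(600,600),interpolation=cv2.INTER_CUBIC); cv2.imwrite('pics/c5.png',b)
E
```

```text
[[335.56 158.15]
 [298.34 158.15]
 [332.38 356.51]
 [301.66 356.5 ]]
[[340.3  171.06]
 [359.14 171.29]
 [305.57 191.47]
 [388.89 192.42]
 [345.69 136.53]
 [361.32 136.75]
 [330.05 117.72]
 [376.36 118.43]]
```

View pics/c5.png

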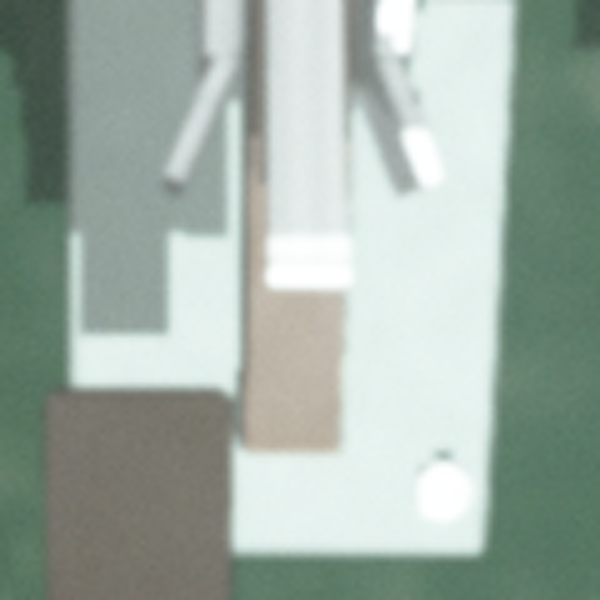

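>>> {"fn": "arm_command", "kwargs": {"increments": [[0, 0, 6, 5, 0, 0, 0.5], [0, 0, 10, 15, 0, 0, 0], [0, 0, 8, 25, 0, 0, 0], [0, 0, 2, 25, 0, 0, 0], [0, 0, 0, 20, 0, 0, 0], [0, 0, 0, 10, 0, 0, 0], [0, 0, 0, 0, 0, 0, 0], [0, 0, 0, 0, 0, 0, 0], [0, 0, 0, 0, 0, 0, 0]]}}

```text
clock: 6.95
tool_pos: [429.1, 205.8, 61.0]
ee_rot: [-3.141, -0.002, -0.023]
wrist_force: [0.6, 0.8, -2.0]
grip_width: 15.6
```

```bash
python3 - <<'E'
from h import *
np.set_printoptions(suppress=True,precision=3)
s,im=snap('wrist','w5.png'); print(s['tool_pos'],s['ee_rot'],s['wrist_force'],s['grip_width'],s['dq'].max()); np.savez('w5.npz',T=TT(s))
m,W=wfc('wrist',s)
k=np.array([536.5,204.7]);y=np.radians(-.85);u=np.array([np.cos(y),np.sin(y)]);n=np.array([-u[1],u[0]])
def kp(x,yy,z): return np.r_[k+x*u+yy*n,z]
print(proj(m,W,[kp(-50,8,24),kp(-50,-8,24),kp(-70,38,8),kp(-70,-38,8),kp(-22,6,45),kp(-22,-6,45),kp(-8,18,38),kp(-8,-18,38)]))
snap('scene','scene5.png');snap('top','top5.png')
E
```

```text
[429.1   205.774  60.98 ] [-3.141 -0.002 -0.023] [ 0.578  0.789 -2.016] 15.559133814691114 0.002790474529136607
[[301.28  186.897]
 [329.553 186.672]
 [255.585 215.885]
 [376.309 214.966]
 [302.156 134.692]
 [326.959 134.477]
 [277.973 105.874]
 [350.87  105.215]]
```

View pics/w5.png

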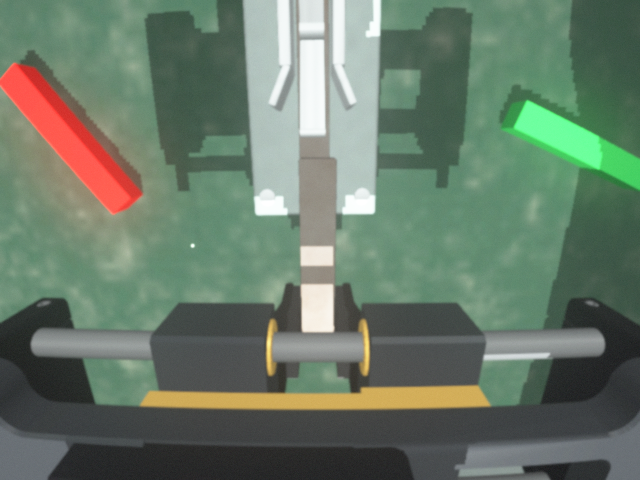

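View pics/scene5.png

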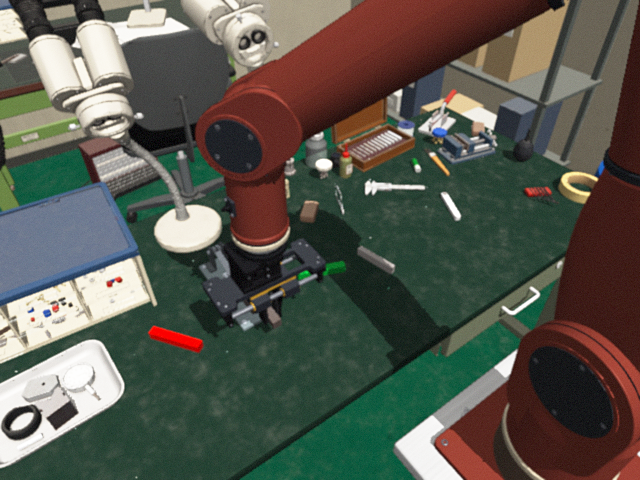

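```bash
python3 - <<'E'
import cv2
a=cv2.imread('pics/w5.png'); cv2.imwrite('pics/c6.png',cv2.resize(a[90:222,240:392],(760,660)[0:2],interpolation=cv2.INTER_CUBIC)[:600])
E
```

```text
(no output)
```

View pics/c6.png

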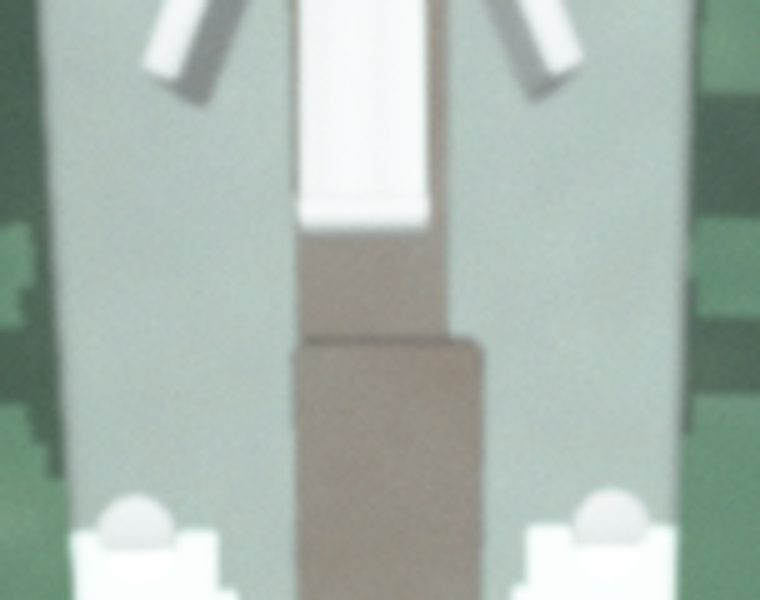

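```bash
python3 - <<'E'
from h import *
np.set_printoptions(suppress=True,precision=2)
m=viewer.camera_model('wrist'); T=np.load('w5.npz')['T']; W=T@np.array(m['tool_from_camera'])
print('low',plane(m,W,[[299.4,157],[329.4,157],[298.2,95],[329.5,95]],24))
print('held',plane(m,W,[[299.1,158],[336.4,158],[300,246],[333.5,246]],66.5))
print('tip',plane(m,W,[[299.4,136],[326,136]],46))
print('plate',plane(m,W,[[254,215],[375.5,215],[248.5,90],[378.5,90]],8))
# w4
T4=np.load('w4.npz')['T'];W4=T4@np.array(m['tool_from_camera'])
print('low4',plane(m,W4,[[339,170],[358,170]],24), plane(m,W4,[[304.2,150],[386.4,190.6]],8))
# triangulate ramp tip and plate bolt heads between w4 and w5
E
```

```text
low [[503.15 213.89  24.  ]
 [502.76 197.31  24.  ]
 [535.29 213.36  24.  ]
 [534.9  196.81  24.  ]]
held [[504.6  211.72  66.5 ]
 [504.24 195.68  66.5 ]
 [464.93 212.82  66.5 ]
 [464.58 197.3   66.5 ]]
tip [[514.   212.33  46.  ]
 [513.7  199.53  46.  ]]
plate [[467.66 244.69   8.  ]
 [465.93 168.25   8.  ]
 [540.84 242.57   8.  ]
 [539.08 168.17   8.  ]]
low4 [[486.51 213.56  24.  ]
 [486.47 197.44  24.  ]] [[502.67 243.39   8.  ]
 [466.61 169.11   8.  ]]
```

```bash
python3 - <<'E'
from h import *
np.set_printoptions(suppress=True,precision=2)
a=cv2.imread('pics/scene0.png'); cv2.imwrite('pics/c7.png',cv2.resize(a[275:325,225:290],(780,600),interpolation=cv2.INTER_CUBIC))
m=viewer.camera_model('wrist'); C=np.array(m['tool_from_camera'])
W4=np.load('w4.npz')['T']@C;W5=np.load('w5.npz')['T']@C
o4,v4=rays(m,W4,[[343,137.6],[360.4,137.6]]);o5,v5=rays(m,W5,[[299.4,136],[326,136]])
for i in(0,1): print(tri([o4,o5],[v4[i],v5[i]]))
E
```

```text
[513.38 212.26  48.09]
[513.17 199.73  53.55]
```

View pics/c7.png

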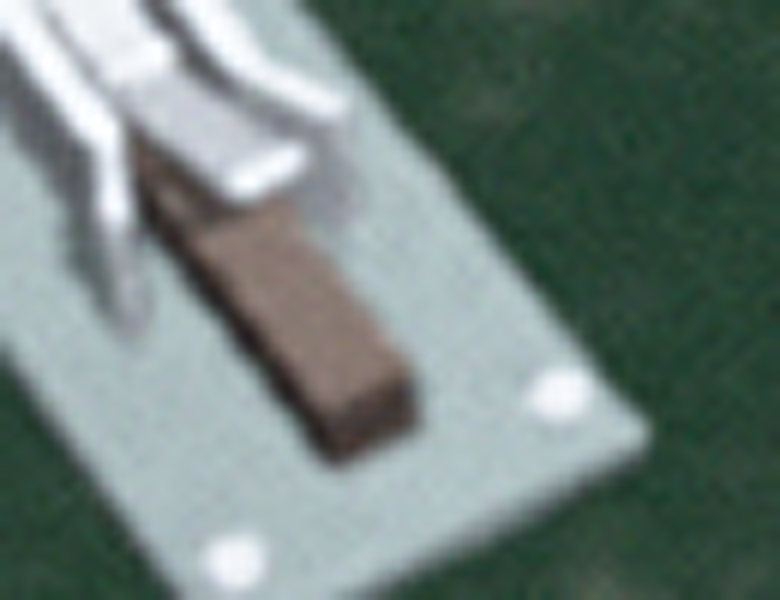

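```bash
python3 - <<'E'
from h import *
np.set_printoptions(suppress=True,precision=2)
m=viewer.camera_model('wrist'); C=np.array(m['tool_from_camera'])
W4=np.load('w4.npz')['T']@C; ms,Ws=wfc('scene'); mt,Wt=wfc('top')
o4,v4=rays(m,W4,[[358,170],[339,170]]);o5,v5=rays(ms,Ws,[[259.2,306.25],[252.5,310]])
for i in(0,1): print(tri([o4,o5],[v4[i],v5[i]]))
T=np.load('w5.npz')['T']; print(T[:3,3])
E
```

```text
[486.32 197.56  20.59]
[486.11 213.03  20.29]
[429.1  205.77  60.98]
```

>>> {"fn": "arm_command", "kwargs": {"increments": [[0, 0, -0.5, 4, 0, 0, -0.6], [0, 0, -0.5, 8, 0, 0, 0], [0, 0, 0, 8, 0, 0, 0], [0, 0, 0, 4, 0, 0, 0], [0, 0, 0, 1, 0, 0, 0], [0, 0, 0, 0, 0, 0, 0]]}}

```text
clock: 7.6
tool_pos: [427.7, 206.3, 34.4]
ee_rot: [3.141, 0.002, -0.012]
wrist_force: [-3.4, -1.2, 3.2]
grip_width: 16.0
```

```bash
python3 - <<'E'
from h import *
np.set_printoptions(suppress=True,precision=3)
s,im=snap('wrist','w6.png'); print(s['tool_pos'],s['ee_rot'],s['wrist_force'],s['ft_torque'],s['grip_width'],s['dq'].max()); np.savez('w6.npz',T=TT(s))
a=cv2.imread('pics/w6.png'); cv2.imwrite('pics/c8.png',cv2.resize(a[70:222,230:400],(680,608),interpolation=cv2.INTER_CUBIC)[:600])
E
```

```text
[427.702 206.303  34.386] [ 3.141  0.002 -0.012] [-3.375 -1.16   3.176] [-0.319  0.513 -0.056] 16.032812882470935 0.005238698750458522
```

View pics/c8.png

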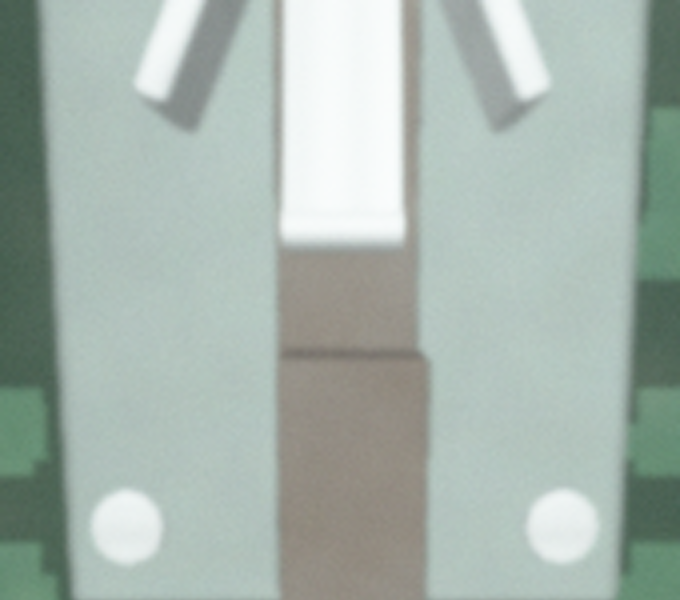

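>>> {"fn": "arm_command", "kwargs": {"increments": [[0, 2, -0.4, -0.8, 0, 0, 0], [0, 4, 0, 0, 0, 0, 0], [0, 5, 0, 0, 0, 0, 0], [0, 5, 0, 0, 0, 0, 0], [0, 5, 0, 0, 0, 0, 0], [0, 5, 0, 0, 0, 0, 0], [0, 5, 0, 0, 0, 0, 0], [0, 4, 0, 0, 0, 0, 0], [0, 0, 0, 0, 0, 0, 0]]}}

```text
clock: 8.4
tool_pos: [464.0, 206.4, 35.5]
ee_rot: [-3.141, 0.0, -0.012]
wrist_force: [-0.3, -0.6, -3.6]
grip_width: 16.1
```

```bash
cat > look.py <<'E'
from h import *
import sys
np.set_printoptions(suppress=True,precision=3)
n=sys.argv[1]
s,im=snap('wrist',n+'.png'); print(s['clock'],s['tool_pos'],s['ee_rot'],s['wrist_force'],s['ft_torque'],s['grip_width'],abs(s['dq']).max()); np.savez(n+'.npz',T=TT(s))
a=cv2.imread('pics/'+n+'.png'); w=cv2.resize(a[0:330,200:440],(436,600),interpolation=cv2.INTER_CUBIC)
_,sc=snap('scene',n+'s.png'); b=cv2.resize(sc[225:345,190:300,::-1],(364,400),interpolation=cv2.INTER_CUBIC); b=cv2.copyMakeBorder(b,0,200,0,0,0)
cv2.imwrite('pics/'+n+'c.png',np.hstack([w,b[:,:364]]))
E
python3 look.py w7
```

```text
8.4 [463.974 206.397  35.466] [-3.141  0.    -0.012] [-0.302 -0.574 -3.595] [-0.015  0.066 -0.028] 16.053938689325175 0.013239145785838027
```

View pics/w7c.png

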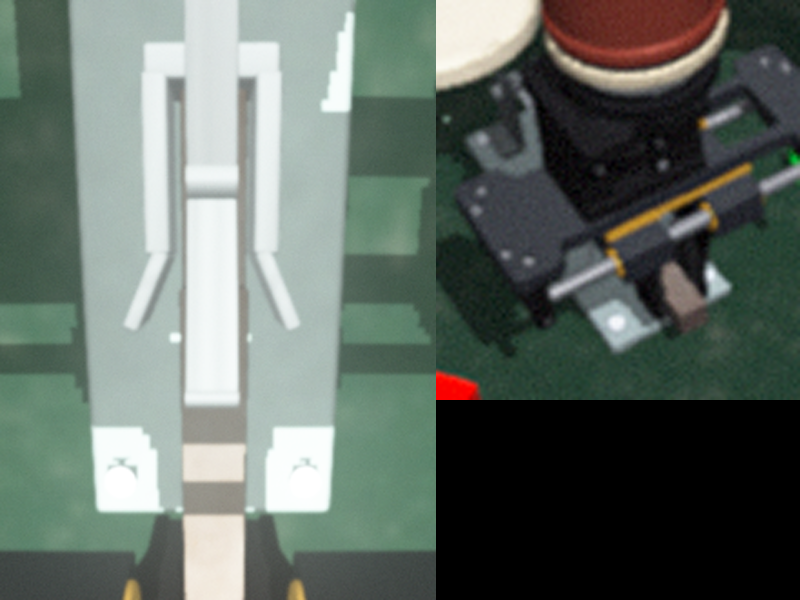

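>>> {"fn": "arm_command", "kwargs": {"increments": [[0, 4, 0, 0, 0, 0, 0], [0, 5, 0, 0, 0, 0, 0], [0, 5, 0, 0, 0, 0, 0], [0, 5, 0, 0, 0, 0, 0], [0, 5, 0, 0, 0, 0, 0], [0, 0, 0, 0, 0, 0, 0]]}}

```text
clock: 9.0
tool_pos: [488.3, 206.1, 35.6]
ee_rot: [-3.141, -0.0, -0.012]
wrist_force: [-0.2, 0.9, -3.2]
grip_width: 16.1
```

```bash
python3 look.py w8
```

```text
9.0 [488.349 206.102  35.568] [-3.141 -0.    -0.012] [-0.154  0.935 -3.158] [-0.014  0.434 -0.004] 16.108189446075123 0.014071414907660028
```

View pics/w8c.png

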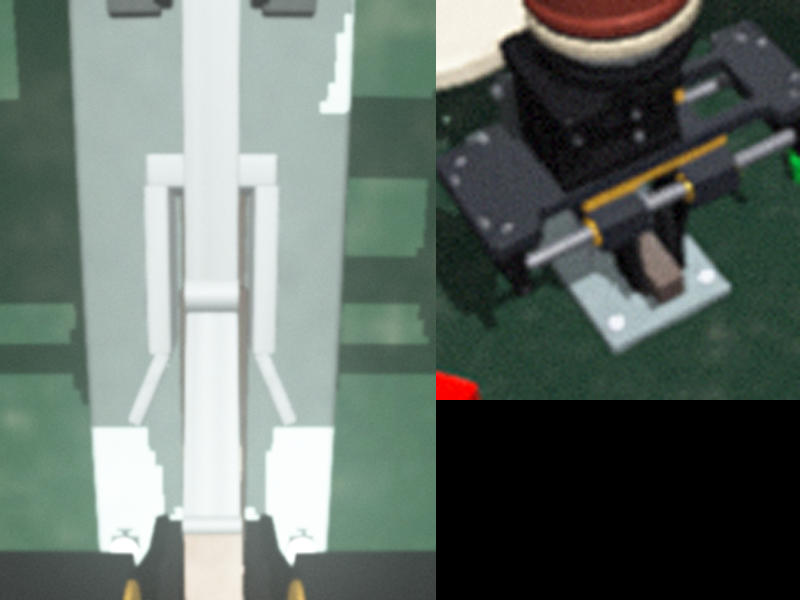

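>>> {"fn": "arm_command", "kwargs": {"increments": [[0, 4, 0, 0.4, 0, 0, 0], [0, 5, 0, 0.4, 0, 0, 0], [0, 5, 0, 0, 0, 0, 0], [0, 4, 0, 0, 0, 0, 0], [0, 1, 0, 0, 0, 0, 0], [0, 0, 0, 0, 0, 0, 0]]}}

```text
clock: 9.6
tool_pos: [506.9, 206.1, 35.1]
ee_rot: [-3.141, -0.001, -0.012]
wrist_force: [-2.0, 0.9, -0.2]
grip_width: 16.0
```

```bash
python3 look.py w9
```

```text
9.6 [506.909 206.081  35.054] [-3.141 -0.001 -0.012] [-2.027  0.86  -0.176] [0.007 0.541 0.023] 16.026360536441675 0.01027157048381679
```

View pics/w9c.png

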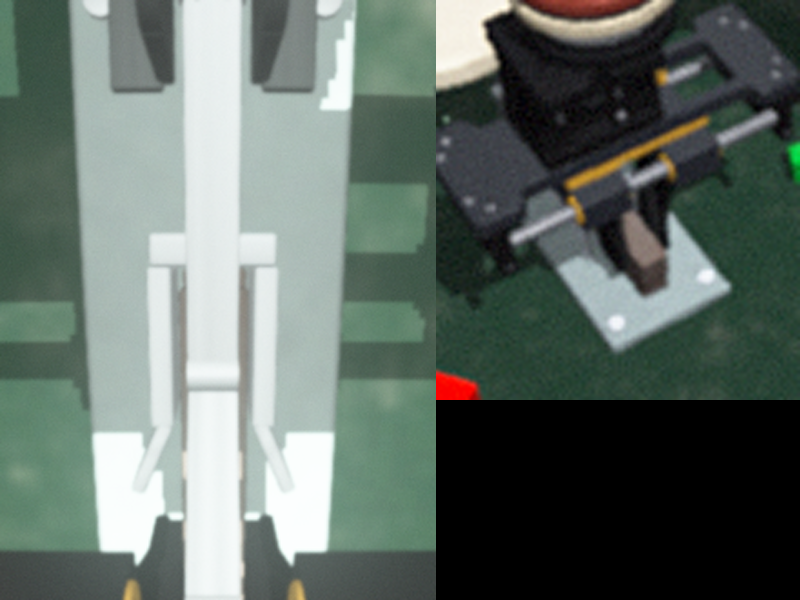

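>>> {"fn": "arm_command", "kwargs": {"increments": [[0, 1, 0, 0, 0, 0, 0], [0, 1, 0, 0, 0, 0, 0], [0, 1, 0, 0, 0, 0, 0], [0, 1, 0, 0, 0, 0, 0], [0, 0, 0, 0, 0, 0, 0]]}}

```text
clock: 10.12
tool_pos: [509.6, 206.2, 35.0]
ee_rot: [3.141, 0.001, -0.011]
wrist_force: [-6.5, -1.2, 3.9]
grip_width: 16.1
```

>>> {"fn": "arm_command", "kwargs": {"increments": [[0, 1, 0, 0, 0, 0, 0], [0, 1, 0, 0, 0, 0, 0], [0, 0, 0, 0, 0, 0, 0]]}}

```text
clock: 10.37
tool_pos: [511.6, 206.2, 35.0]
ee_rot: [3.141, 0.001, -0.011]
wrist_force: [-7.5, -0.3, 3.9]
grip_width: 16.0
```

```bash
python3 look.py w10
```

```text
10.3667 [511.613 206.205  35.032] [ 3.141  0.001 -0.011] [-7.549 -0.329  3.927] [0.035 1.543 0.011] 16.00051714134988 0.0029850187145658985
```

View pics/w10c.png

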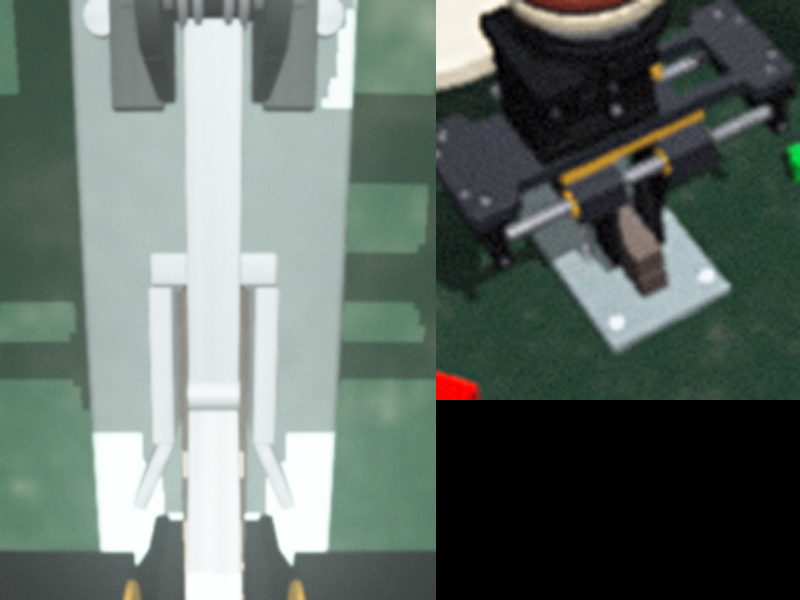

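>>> {"fn": "arm_command", "kwargs": {"increments": [[0, 1, 0, 0, 0, 0, 0], [0, 1, 0, 0, 0, 0, 0], [0, 1, 0, 0, 0, 0, 0], [0, 0, 0, 0, 0, 0, 0]]}}

```text
clock: 10.8
tool_pos: [512.0, 206.2, 35.0]
ee_rot: [3.14, 0.006, -0.01]
wrist_force: [-19.1, -1.2, 17.4]
grip_width: 15.8
```

```bash
python3 look.py w11; python3 -c "
import cv2
a=cv2.imread('pics/w11s.png');cv2.imwrite('pics/c11.png',cv2.resize(a[270:330,225:290],(650,600),interpolation=cv2.INTER_CUBIC))"
```

```text
10.8 [512.017 206.231  34.973] [ 3.14   0.006 -0.01 ] [-19.115  -1.203  17.397] [-0.38   4.189 -0.022] 15.805676414573577 0.0046301522651203166
```

View pics/c11.png

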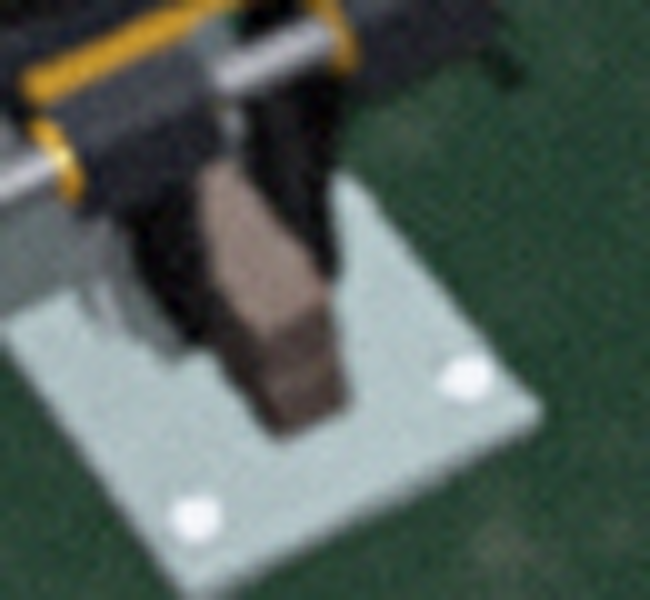

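>>> {"fn": "arm_command", "kwargs": {"increments": [[0, -1, 0, 0, 0, 0, 0], [0, -1, 0, 0, 0, 0, 0], [0, 0, 0, 0, 0, 0, 0], [0.4, 0, 0, 0, 0, 0, 0], [0.4, 0, 0, 0, 0, 0, 0], [0.4, 0, 0, 0, 0, 0, 0], [0.4, 0, 0, 0, 0, 0, 0]]}}

```text
clock: 11.48
tool_pos: [514.1, 205.7, 35.1]
ee_rot: [-3.141, -0.001, -0.012]
wrist_force: [-0.5, -0.1, 0.2]
grip_width: 32.0
```

```bash
python3 look.py w12; python3 -c "
import cv2
a=cv2.imread('pics/w12s.png');cv2.imwrite('pics/c12.png',cv2.resize(a[270:330,225:290],(650,600),interpolation=cv2.INTER_CUBIC))"
```

```text
11.4833 [514.069 205.746  35.091] [-3.141 -0.001 -0.012] [-0.496 -0.065  0.22 ] [ 0.049  0.038 -0.013] 32.04404393996494 0.0031237194701584747
```

View pics/c12.png

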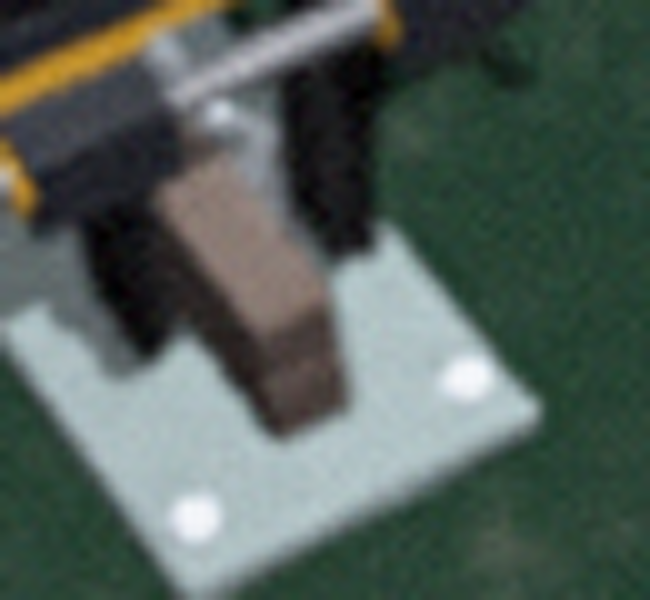

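View pics/w12c.png

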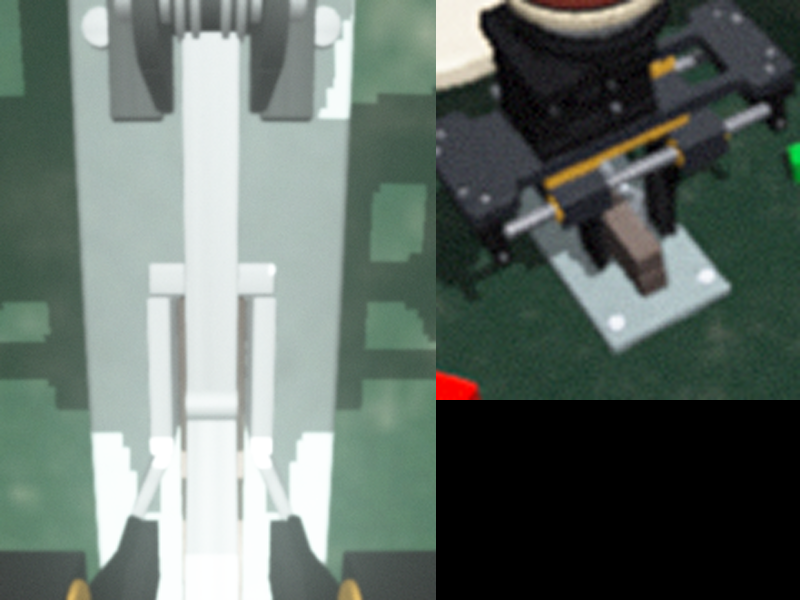

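>>> {"fn": "arm_command", "kwargs": {"increments": [[0.4, -4, 0, 0, 0, 0, 0], [0.4, -12, 0, 0, 0, 0, 0], [0.4, -15, 0, 0, 0, 0, 0], [0.4, -15, 0, 0, 0, 0, 0], [0, -8, 0, 0, 0, 0, 0], [0, -2, 0, 0, 0, 0, 0], [0, 0, 0, 0, 0, 0, 0], [0, 0, 0, 0, 0, 0, 0], [0, 0, 0, 0, 0, 0, 0]], "force": 20}}

```text
clock: 12.33
tool_pos: [458.2, 206.5, 35.0]
ee_rot: [-3.141, -0.001, -0.012]
wrist_force: [0.4, -0.1, -0.3]
grip_width: 9.4
```

```bash
python3 look.py w13; python3 -c "
import cv2
a=cv2.imread('pics/w13s.png');cv2.imwrite('pics/c13.png',cv2.resize(a[250:330,210:290],(600,600),interpolation=cv2.INTER_CUBIC))"
```

```text
12.3333 [458.188 206.49   34.974] [-3.141 -0.001 -0.012] [ 0.374 -0.098 -0.274] [0.067 0.029 0.002] 9.424212258296247 0.004380954456471017
```

View pics/c13.png

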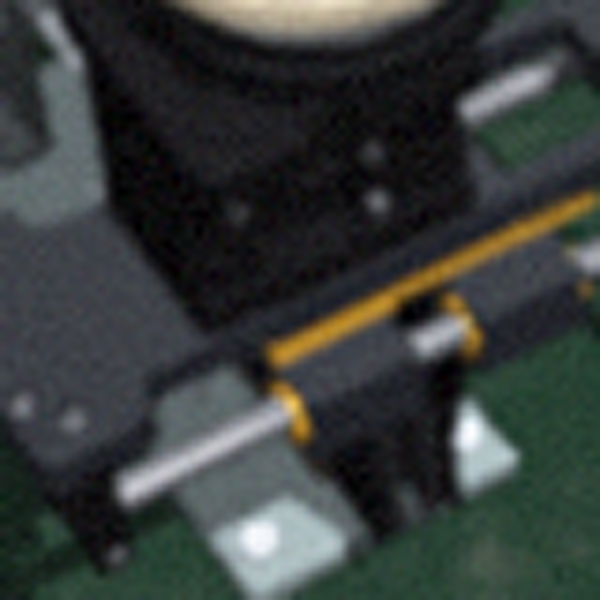

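View pics/w13.png

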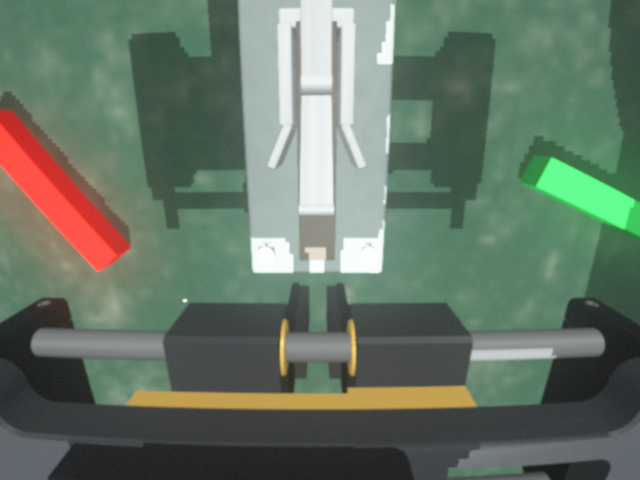

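>>> {"fn": "arm_command", "kwargs": {"increments": [[0, 3, 0, 0, 0, 0, 0], [0, 5, 0, 0, 0, 0, 0], [0, 4, 0, 0, 0, 0, 0], [0, 2, 0, 0, 0, 0, 0], [0, 1, 0, 0, 0, 0, 0], [0, 1, 0, 0, 0, 0, 0], [0, 1, 0, 0, 0, 0, 0], [0, 1, 0, 0, 0, 0, 0], [0, 0, 0, 0, 0, 0, 0]]}}

```text
clock: 13.18
tool_pos: [475.5, 206.3, 34.9]
ee_rot: [-3.142, -0.0, -0.012]
wrist_force: [0.1, 0.4, -0.7]
grip_width: 0.4
```

```bash
python3 - <<'E'
from h import *
np.set_printoptions(suppress=True,precision=2)
m=viewer.camera_model('wrist'); C=np.array(m['tool_from_camera'])
W=np.load('w13.npz')['T']@C; a=cv2.imread('pics/w13.png')
cv2.imwrite('pics/c14.png',cv2.resize(a[190:290,260:380],(720,600),interpolation=cv2.INTER_CUBIC))
print(plane(m,W,[[317,260]],40),plane(m,W,[[317,205]],71))
E
```

```text
[[486.79 206.13  40.  ]] [[518.77 205.66  71.  ]]
```

View pics/c14.png

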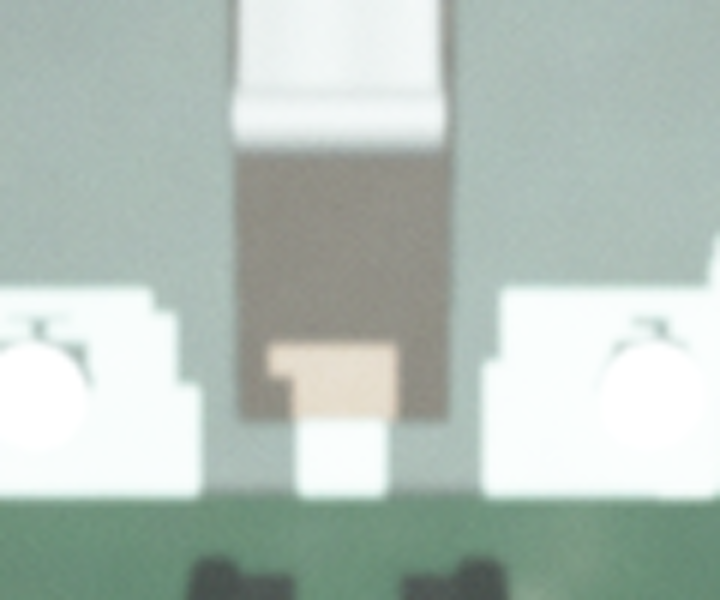

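Bar rear end at x≈486.8, where a bar that is home must end (486.5). A gentle push on the end confirms it.

>>> {"fn": "arm_command", "kwargs": {"increments": [[0, 1, 0, 0, 0, 0, 0], [0, 1, 0, 0, 0, 0, 0], [0, 1, 0, 0, 0, 0, 0], [0, 1, 0, 0, 0, 0, 0], [0, 0, 0, 0, 0, 0, 0]]}}

```text
clock: 13.6
tool_pos: [476.0, 206.4, 34.4]
ee_rot: [3.14, 0.006, -0.01]
wrist_force: [-13.7, -1.3, 11.3]
grip_width: 0.5
```

>>> {"fn": "arm_command", "kwargs": {"increments": [[0, 1, 0, 0, 0, 0, 0], [0, 1, 0, 0, 0, 0, 0], [0, 0, 0, 0, 0, 0, 0]]}}

```text
clock: 13.85
tool_pos: [476.2, 206.5, 34.2]
ee_rot: [3.139, 0.009, -0.01]
wrist_force: [-21.5, -2.6, 18.1]
grip_width: 0.8
```

>>> {"fn": "arm_command", "kwargs": {"increments": [[0, -2, 0, 0, 0, 0, 0], [0, -3, 0, 0, 0, 0, 0], [0, -10, 0, 0, 0, 0, 0], [0, -15, 0, 0, 0, 0, 0], [0, -5, 0, -20, 0, 0, 0], [0, 0, 0, -30, 0, 0, 0], [0, 0, 0, -30, 0, 0, 0], [0, 0, 0, -20, 0, 0, 0], [0, 0, 0, 0, 0, 0, 0], [0, 0, 0, 0, 0, 0, 0]]}}

```text
clock: 14.68
tool_pos: [446.9, 206.8, 135.9]
ee_rot: [-3.141, -0.003, -0.012]
wrist_force: [-0.1, -1.0, -0.4]
grip_width: 0.5
```

```bash
python3 look.py w14; python3 -c "
import cv2
a=cv2.imread('pics/w14.png');cv2.imwrite('pics/c15.png',cv2.resize(a[0:240,220:420],(500,600),interpolation=cv2.INTER_CUBIC))"
```

```text
14.6833 [446.916 206.801 135.887] [-3.141 -0.003 -0.012] [-0.141 -1.026 -0.402] [0.038 0.016 0.016] 0.476777096776169 0.03430351361744796
```

View pics/c15.png

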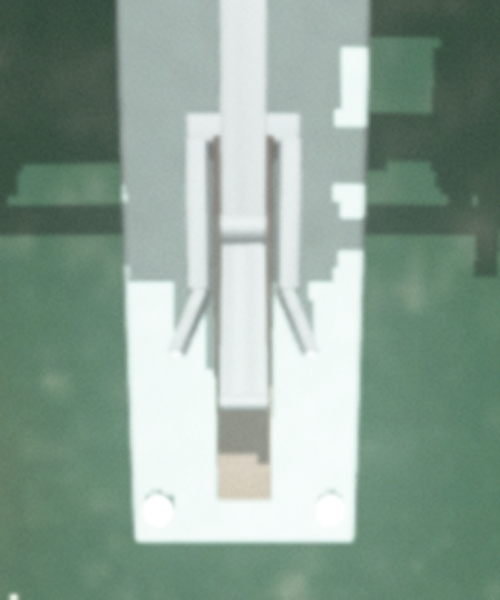

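View pics/w14s.png

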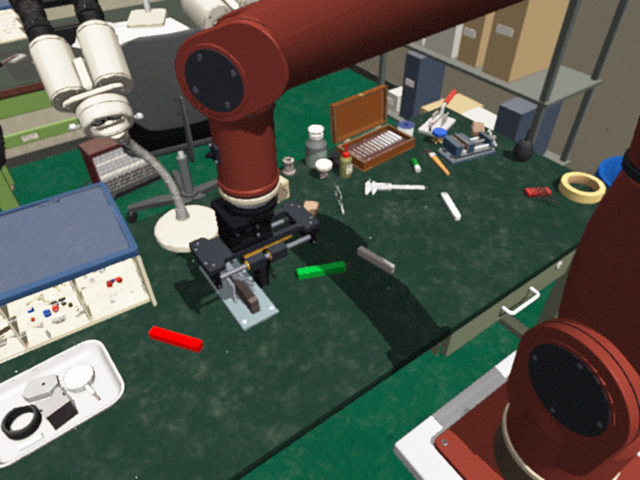

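>>> {"fn": "arm_command", "kwargs": {"increments": [[0, 0, 10, -20, 0, 0, 0], [0, 0, 30, -30, 0, 0, 0], [0, 0, 36, -10, 0, 0, 0], [0, 0, 36, 0, 0, 0, 0], [0, 0, 36, 0, 0, 0, 0], [0, 0, 36, 0, 0, 0, 0], [0, 0, 36, 0, 0, 0, 0], [0, 0, 36, 0, 0, 0, 0], [0, 0, 20, 0, 0, 0, 0], [0, 0, 0, 0, 0, 0, 0]]}}

```text
clock: 15.62
tool_pos: [441.8, -73.7, 192.7]
ee_rot: [3.141, 0.003, -0.018]
wrist_force: [0.3, 0.3, 0.9]
grip_width: -0.1
```

```bash
python3 - <<'E'
from h import *
np.set_printoptions(suppress=True,precision=2)
_,a=snap('scene','s15.png');_,b=snap('top','t15.png')
cv2.imwrite('pics/c16.png',np.hstack([cv2.resize(a[230:330,190:290,::-1],(400,400),interpolation=cv2.INTER_CUBIC),cv2.resize(b[180:280,205:305,::-1],(400,400),interpolation=cv2.INTER_CUBIC)]))
cv2.imwrite('pics/c17.png',cv2.resize(a[275:325,225:290,::-1],(780,600),interpolation=cv2.INTER_CUBIC))
k=np.array([536.5,204.7]);y=np.radians(-.85);u=np.array([np.cos(y),np.sin(y)]);n=np.array([-u[1],u[0]])
ms,Ws=wfc('scene')
print((proj(ms,Ws,[np.r_[k-50*u+s*n,z] for z in (40,24,8) for s in (8,-8)])-[225,275])*12)
E
```

```text
[[311.54 336.73]
 [403.05 291.48]
 [321.77 404.25]
 [412.14 359.02]
 [331.77 470.2 ]
 [421.01 425.  ]]
```

View pics/c16.png

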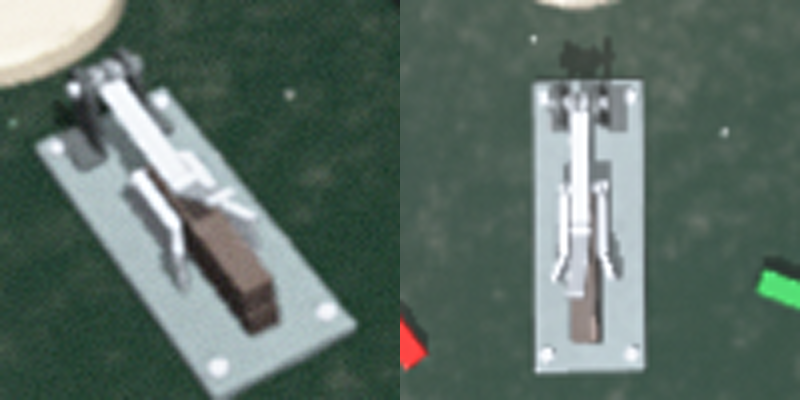

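View pics/c17.png

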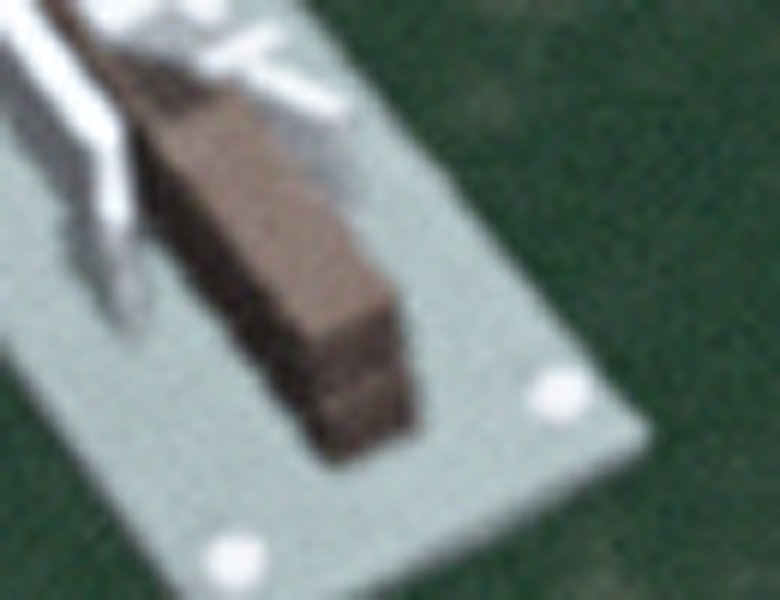

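```bash
python3 -c "
from workcell import ticket
print(ticket.close_job())"
```

```text
the job is handed in; nothing more can be done
None
```

The loose steel bar is in the keeper, on top of the first bar, under the spring arm and home against the end stop. I handed the job in at about 15.7 s on the robot's clock. No verdict came back.

I gripped the bar about 25 mm behind its centre and slid it in under the ramp until the stop took the load. After letting go, I pushed its back end once more with the closed fingertips, with about 21 N at the wrist.

**Last checks**
- **Fully home:** during that last push the tool moved only 0.2 mm while the force rose from 14 to 21 N. The back end of the second bar measured x = 486.8 mm, against 486.5 mm expected.
- **Stack and arm:** the final pictures show both back ends flush. The first bar's lower corner is at the same pixel as at the start, and the arm is raised on the stack.
- **Other items:** the parallel and the feeler gauge were still in place in the last full scene picture I viewed. I did not touch them.

**What disagreed**
- **Height of the first bar:** triangulating its top gave z ≈ 20.5 mm instead of 24. When I set the second bar down on it, contact came at about 24, so I used that height.
- **Height of the ramp tip:** it measured 48–54 mm instead of about 46. I did not rely on that figure.
- **First grip:** it was about 3 mm too high, so I took the bar again lower before lifting.

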